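Set the filter selector to backwash and start it

ROBOT

A 6-joint arm with a two-finger parallel gripper is mounted at the origin on the work surface. World frame = base frame: x ahead of the robot, y to its left, z up, the work surface at z = 0. Lengths are in m, angles in rad, forces in N, time in s.
With the tool pointing down it reaches from about 0.35 to 0.775 m from the base axis. Payload 7.3 kg.
Tool frame: the origin (TCP) lies midway between the tips of the shut fingers; the grasp point (between the pads) lies 19 mm behind it (env.pinch_z is the distance from the TCP to the grasp point, in m); x points along the fingers, y is the direction in which the jaws open and shut, and the axes are right-handed (so a half turn about x gives the same grasp; the last joint's range is limited). The gripper opens to 92 mm and grips with 3 to 60 N. Pads are 19 mm wide; open, the fingers measure 130 mm over their backs; the gripper's body (75 mm by 190 mm) begins 47 mm behind the grasp point.
Start: joints at [-1.48, 0.342, 1.524, -0, 1.275, -0.146], TCP at [0.123, -0.51, 0.227] pointing down, gripper open.
Joint ranges: [-2.53, 2.53], [-0.77, 2.02], [0.04, 2.7], [-1, 4.14], [0.28, 2.66], [-3.11, 3.11]. Speed limits (rad/s): [2.57, 2.57, 3.14, 3.14, 3.14, 3.14].

INTERFACE

Orientations are given as [roll, pitch, yaw] about the fixed x, y, z axes, in that order (R = Rz(yaw) Ry(pitch) Rx(roll)).
In Python, from bench import env, optics, order gives the robot as it stands.
- The arm moves only by the shell command python3 -m crank 'ROWS' [OPENING]. ROWS is JSON, a list of rows, each a list of 2 entries, a list of its own where there are three numbers: the shift along the tool's x, y, z in m, then the turn, a rotation vector about the tool's x, y, z in rad. A call has 1 to 10 rows; each row is the pose to reach, as a shift and turn from the pose measured when the call began, along the tool's axes at that moment; what a row does not reach only later rows make up. A row lasts 1/12 s, in which the tool goes at most 41.7 mm and 7.16 degrees, less where a joint would pass 70% of its speed; a pose out of reach is approached as far as the arm can. A call with a gripper value outside its range is refused whole. OPENING is the closure in counts, from 0 (fully open) to 255 (shut), set as the call begins (- or left out, the last holds). The fingers move at their own pace and stop on an object; the grip force is fixed at half the most. Time passes only in rows, so rows that repeat a pose let the fingers close. It gives the time, the measured TCP pose, the force and the opening at its end, in the units of the state.
- env.sense(): the state, without advancing time (a new reading comes with each control period).
- optics.camera(name): name is "scene" or "top" or "wrist"; returns the picture (480x640x3 uint8, blue, green, red); there is no depth.
- optics.camera_info(name): a dict with "camera_matrix" (3x3 intrinsics, pixels), "xyz" and "attitude" of the camera in the world. Camera axes: x right, y up, looking along -z (the intrinsics and any distortion apply to the point x, -y, -z); pixel columns grow to the right and rows downward; lengths in m; the calibration is good to about 2 mm. A picture is of the moment at which its call begins: read the wrist's pose just before it. camera_info takes no time and is no camera call; for the wrist camera it gives the pose at the moment of the call.
- order.hand_in(): hands the job in, once; it reports no verdict.
Trained networks look in the newest picture that a camera, given by its name, has taken for a name from the list of things; names that differ only in an ending like _2 or _b are one class to them, and where a whole thing is asked for, a point or a joint stands for the part that bears it (a point fixed in the world has none). Each returns a list of dicts, best first, with "score" (0 to 1); they miss things now and then, are a little off and sometimes report something else, mostly with a low value. They report only what shows in the picture. A call takes as long as a camera call.
- optics.look_for(camera, target): "bbox" ([left, top, right, bottom] in pixels, round what is visible of it).
- optics.tip_of(camera, target): "xy" ([column, row] in pixels: a listed point, or the origin of a listed thing).
The state is a dict: "t": time; "qpos": joint angles; "joint_vel": joint speeds; "joint_torque": joint torques, N m; "eef_pos": TCP position; "tcp_rot": TCP orientation; "force": force on the tool from outside, world axes, zero at the start; "ft_torque": the same for the moment, N m; "opening": finger opening in m.
Only numpy, scipy, OpenCV 4.12 (cv2) and the standard library are available. Lean on these libraries where they do the work, as an engineer would, in place of code of your own. Each camera call takes 0.05 s, during which the arm holds its last target.

TASK

Set the filter unit's push-to-turn dial to position 6, the green tick: press it down gently against its spring to unlock it, turn it clockwise, counting the clicks, without going past position 6, and let go so that it rises and locks there; never force it against its lock or ram it onto its base. Then press the green start button fully down and let go, without knocking the glass beaker, the sample jar or the carton.

Things in the scene. Friction and masses are not known exactly. Their poses are not given: they have to be found in the camera images.
- unit: Fixed blue cabinet, 170 (x) x 290 (y) x 90 mm high, turned by up to 20 degrees. Origin: centre of its underside, on the table. The dial is on its top at the left (+y) half, the button at the right. 12 ticks 30 degrees apart lie on its top round the dial: position 0 is the long red one (towards the unit's -x), position 6 the long green one, 180 degrees round, towards +x; the rest are white.
- dial_axis (a point): Point on the unit's flat top, on the dial's upright axis; axes as the unit's. Above it: a black housing (diameter 88 mm, top 14 mm up), a shaft and the dial cap: a white disc, diameter 80, 6 mm thick, with a grip bar across it, 60 x 14 mm, 20 mm high. The cap's height is NOT measured and varies: disc top face 32 to 66 mm, bar top 52 to 86 mm above this point. Find it by touch.
- dial (a joint): Dial angle, rad, clockwise from above: 0 = red tick, 3.142 = position 6 (green). One click = 0.524; a sprung detent (about 0.1 N m) gives way half-way and draws the dial into the next notch. The bar's pointer half (red line on top) points along the unit's -x at 0, turned clockwise by this value. Starts at position 0, 1 or 2. Not pressed, a rigid pin locks it within 0.05 rad.
- seat: Rigid base and lock pin hidden in the housing (origin on the dial's axis, 36 mm below the unit's top); load them less than 10 N. Pressing: the cap first slides loosely (1 to 2 N) by an unknown 0 to 16 mm, then a spring takes 3 N, and 1.6 N more per mm; the lock is free from 5 mm of spring travel (11 N), the rigid base comes at 8 mm (15.5 N). Turn it under about 13 N. Let go, it rises and locks.
- start_top (a point): Centre of the top face of the green start button (diameter 32 mm), 22 mm above the unit's top, 10 mm to -x and 150 mm to -y of the dial's axis in the unit's axes. z up.
- start (a joint): How far the start button is pressed, in m: 0 = up, 0.006 = fully down (5 N; rigid beyond). Springs back by itself.
- beaker: Empty glass beaker, diameter 68 mm, height 85 mm, standing on the table beside the unit's left end; origin at the centre of its underside. Leave alone.
- sample: Capped sample jar, diameter 56 mm, height 110 mm, on the table beside the unit's right end; origin at the centre of its underside. Leave alone.
- cartridge_box: Small carton 60 x 90 x 70 mm on the table behind the unit; origin at the centre of its underside. Leave alone.

How it is judged:
By the outcome, as a careful person would: the job done as asked, in the order asked, and still so for the second after the job is handed in, with the robot touching nothing.
It also fails if it takes over 72 s, if anything falls off the work surface, if the arm or the gripper's body presses on something with over 40 N, if the wrist force passes 120 N, or if a joint passes its speed limit or range.

## Working session

There is one attempt and no reset: what is moved stays moved. The work goes in short steps, Python scripts to look and compute and a shell command to move; the robot and the scene stay as the last step left them, time stands still between calls to the robot, and variables do not carry over. Pictures are saved under pics/ and viewed, and the job is handed in when it is done.

```bash
ls; mkdir -p pics; python3 - <<'E'
from bench import env, optics, order
import cv2
s=env.sense()
for k in s: print(k,s[k])
print(env.pinch_z)
for n in("scene","top","wrist"):
    im=optics.camera(n); cv2.imwrite(f"pics/{n}0.png",im)
    print(n,optics.camera_info(n))
    for t in("unit","dial_axis","start_top","dial","beaker","sample","cartridge_box"):
        if n!="wrist":
            print(t,optics.tip_of(n,t)[:1],optics.look_for(n,t)[:1])
E
```

```text
pics
t 0.0
qpos [-1.47997136e+00  3.42699667e-01  1.52500529e+00 -1.46722014e-05
  1.27539670e+00 -1.45960560e-01]
joint_vel [ 4.47661292e-04  5.02223409e-04 -4.81451754e-05 -1.32926332e-03
  5.89870824e-04 -9.73753682e-04]
joint_torque [-1.73202381e-03 -4.31250286e+01 -2.44215381e+01  7.15850922e-02
  5.58888889e-02 -1.26355239e-04]
eef_pos [ 0.12315452 -0.5099371   0.22606102]
tcp_rot [-1.7074595   1.56928725  1.67092297]
force [-0.42207513 -0.65008598 -0.28998634]
ft_torque [-0.02678676 -0.00350521 -0.00705377]
opening 0.09165371975767944
0.0188
scene {'camera_matrix': array([[561.14753986,   0.        , 327.80730443],
       [  0.        , 561.14753986, 245.79067651],
       [  0.        ,   0.        ,   1.        ]]), 'xyz': array([ 1.08492713, -0.54675657,  0.92002618]), 'attitude': array([0.72052673, 0.00275368, 0.65131487])}
unit [{'xy': [267.3, 262.9], 'score': 0.58}] [{'bbox': [186.6, 178.5, 337.7, 326.4], 'score': 0.64}]
dial_axis [{'xy': [280.2, 213.1], 'score': 0.95}] [{'bbox': [187.4, 178.9, 335.1, 330.0], 'score': 0.76}]
start_top [{'xy': [232.5, 254.6], 'score': 0.71}] [{'bbox': [225.1, 246.2, 242.7, 262.8], 'score': 0.72}]Traceback (most recent call last):
  File "<stdin>", line 11, in <module>
ValueError: it knows: beaker, cartridge_box, dial_axis, sample, seat, start_top, unit
```

```bash
cat > h.py <<'E'
from bench import env, optics, order
import numpy as np, cv2
from scipy.spatial.transform import Rotation as R
def ray(n,xy,ci=None):
    ci=ci or optics.camera_info(n); K=ci['camera_matrix']
    d=np.linalg.inv(K)@[xy[0],xy[1],1]; d=d*[1,-1,-1]
    return np.array(ci['xyz']), R.from_euler('xyz',ci['attitude']).as_matrix()@d
def onz(n,xy,z,ci=None):
    o,d=ray(n,xy,ci); return o+d*(z-o[2])/d[2]
def proj(n,P,ci=None):
    ci=ci or optics.camera_info(n); M=R.from_euler('xyz',ci['attitude']).as_matrix()
    p=(np.atleast_2d(P)-ci['xyz'])@M; p=p*[1,-1,-1]; q=p@ci['camera_matrix'].T
    return q[:,:2]/q[:,2:]
def tri(obs):
    A=0;b=0
    for n,xy in obs:
        o,d=ray(n,xy); d/=np.linalg.norm(d); P=np.eye(3)-np.outer(d,d); A=A+P; b=b+P@o
    return np.linalg.solve(A,b)
E
python3 - <<'E'
from h import *
for n in("top",):
    im=optics.camera(n); cv2.imwrite(f"pics/{n}0.png",im)
    ci=optics.camera_info(n);print(n,ci)
    for t,z in dict(unit=0,dial_axis=.09,start_top=.112,beaker=0,sample=0,cartridge_box=0).items():
            a=optics.tip_of(n,t)[:1]; print(t,a,optics.look_for(n,t)[:1])
            if a: print(onz(n,a[0]['xy'],z))
for t,z in dict(unit=0,dial_axis=.09,start_top=.112).items():
    pass
print(onz("scene",[280.2,213.1],.09),onz("scene",[232.5,254.6],.112))
E
```

```text
top {'camera_matrix': array([[509.25709111,   0.        , 319.88754147],
       [  0.        , 509.25709111, 232.06963548],
       [  0.        ,   0.        ,   1.        ]]), 'xyz': array([0.42553355, 0.03249076, 1.20375945]), 'attitude': array([ 0.19745838, -0.01807553, -1.55350605])}
unit [{'xy': [334.9, 291.3], 'score': 0.71}] [{'bbox': [266.5, 243.7, 407.5, 337.9], 'score': 0.59}]
[ 0.52510717 -0.02295334  0.        ]
dial_axis [{'xy': [306.0, 290.3], 'score': 0.73}] [{'bbox': [262.9, 243.7, 406.9, 340.0], 'score': 0.93}]
[0.51865164 0.0442451  0.09      ]
start_top [{'xy': [236.9, 321.7], 'score': 0.64}] [{'bbox': [292.0, 306.3, 324.1, 312.9], 'score': 0.5}]
[0.44815682 0.18798399 0.112     ]
beaker [{'xy': [235.9, 322.7], 'score': 0.84}] [{'bbox': [214.5, 305.9, 249.1, 336.7], 'score': 0.82}]
[0.44815154 0.20613768 0.        ]
sample [{'xy': [434.7, 277.8], 'score': 0.71}] [{'bbox': [424.4, 260.0, 456.7, 289.8], 'score': 0.8}]
[ 0.56156023 -0.26004812  0.        ]
cartridge_box [{'xy': [300.1, 210.9], 'score': 0.61}] [{'bbox': [279.2, 191.9, 321.1, 223.7], 'score': 0.56}]
[0.71818059 0.06387501 0.        ]
[0.50786455 0.04352969 0.09      ] [ 0.52288621 -0.11045369  0.112     ]
```

View pics/scene0.png

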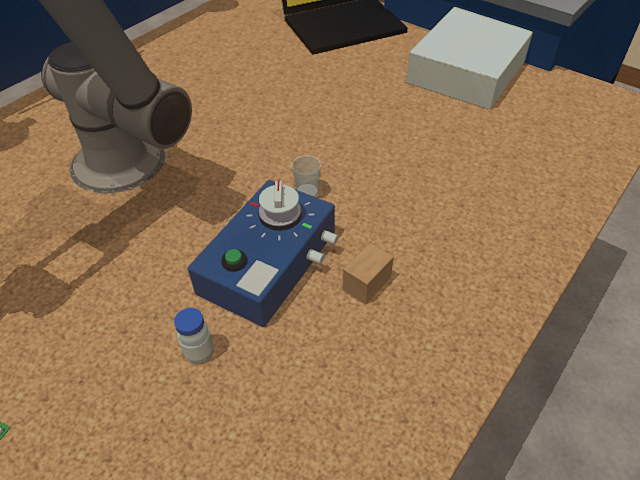

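View pics/top0.png

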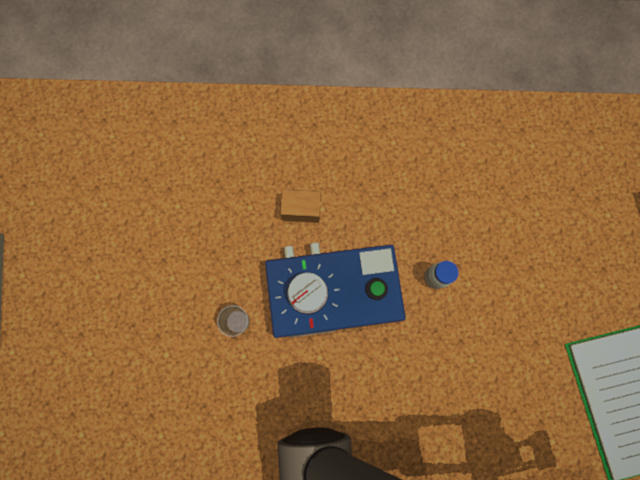

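```bash
python3 - <<'E'
import cv2
a=cv2.imread("pics/top0.png")[235:345,255:415]; cv2.imwrite("pics/topz.png",cv2.resize(a,None,fx=5,fy=5,interpolation=cv2.INTER_CUBIC))
a=cv2.imread("pics/scene0.png")[170:330,180:350]; cv2.imwrite("pics/scz.png",cv2.resize(a,None,fx=3.7,fy=3.7,interpolation=cv2.INTER_CUBIC))
E
```

```text
(no output)
```

View pics/topz.png

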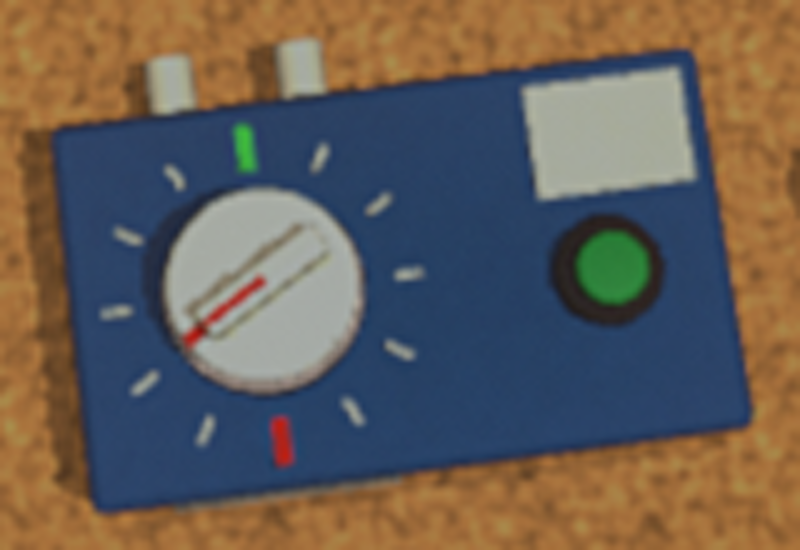

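View pics/scz.png

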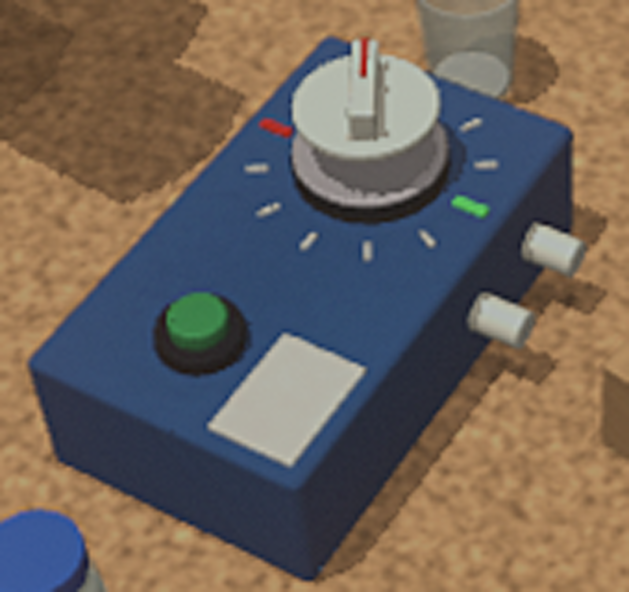

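```bash
python3 - <<'E'
from h import *
from scipy.optimize import least_squares
tc=[(53,130),(690,52),(750,425),(97,510)]
tc=[(x/5+255,y/5+235) for x,y in tc]
sc=[(298,488),(33,362),(570,130)]   # scene corners: right-front(+x,-y), (-x,-y), (+x,+y)
sc=[(x/3.7+180,y/3.7+170) for x,y in sc]
loc=np.array([[.085,.145],[.085,-.145],[-.085,-.145],[-.085,.145]])
def w(p,L,z):
    c,s=np.cos(p[2]),np.sin(p[2]); L=np.atleast_2d(L)
    return np.c_[L[:,0]*c-L[:,1]*s+p[0],L[:,0]*s+L[:,1]*c+p[1],np.full(len(L),z)]
def res(p,which):
    r=[]
    if 't' in which: r.append(proj("top",w(p,loc,.09))-tc)
    if 's' in which: r.append(proj("scene",w(p,loc[[1,2,0]],.09))-sc)
    return np.vstack(r).ravel()
for wh in("t","s","ts"):
    f=least_squares(res,[.52,-.02,.1],args=(wh,)); print(wh,f.x,np.abs(f.fun).max())
    p=f.x
th=p[2]
# axis from tick positions: red/green mid; button
tg=lambda x,y:onz("top",(x/5+255,y/5+235),.09)
sg=lambda x,y:onz("scene",(x/3.7+180,y/3.7+170),.09)
inv=lambda P:np.array([[np.cos(th),np.sin(th)],[-np.sin(th),np.cos(th)]])@(P[:2]-p[:2])
for nm,P in dict(tred=tg(283,441),tgreen=tg(246,148),t1=tg(410,273),t2=tg(116,312),sred=sg(276,128),sgreen=sg(470,207),
   ta=tg(145,383),tb=tg(378,204), but_t=onz("top",(613/5+255,268/5+235),.112),but_s=onz("scene",(196/3.7+180,321/3.7+170),.112)).items(): print(nm,P,inv(P))
s=env.sense(); print(R.from_euler('xyz',s['tcp_rot']).as_matrix().round(3))
print(optics.camera_info('wrist'))
E
```

```text
t [ 0.5201292  -0.01856629  0.14538482] 1.4687234958798854
s [ 0.52180655 -0.01985562  0.15735679] 2.778894912512868
ts [ 0.52091468 -0.01891225  0.15057706] 2.9616975861385413
tred [0.44827392 0.0305957  0.09      ] [-0.06439218  0.0598445 ]
tgreen [0.57496851 0.04948236 0.09      ] [0.06370198 0.05951216]
t1 [ 0.52144657 -0.02335163  0.09      ] [-0.00014007 -0.00446894]
t2 [0.50214753 0.10424042 0.09      ] [-8.08192140e-05  1.24574394e-01]
sred [0.44855068 0.03007949 0.09      ] [-0.06419599  0.05929261]
sgreen [0.57514084 0.04859311 0.09      ] [0.06373897 0.05860712]
ta [0.47189026 0.09071196 0.09      ] [-0.0320251   0.11573787]
tb [ 0.55137451 -0.00897952  0.09      ] [0.03160516 0.0052511 ]
but_t [ 0.52332954 -0.10930519  0.112     ] [-0.01117219 -0.08973236]
but_s [ 0.52730899 -0.11379707  0.112     ] [-0.00791158 -0.09477037]
[[ 0.     0.235 -0.972]
 [-0.    -0.972 -0.235]
 [-1.     0.     0.   ]]
{'camera_matrix': array([[367.38161272,   0.        , 313.88768514],
       [  0.        , 367.38161272, 245.62337321],
       [  0.        ,   0.        ,   1.        ]]), 'xyz': array([ 0.20098838, -0.49146847,  0.38396283]), 'attitude': array([-0.30075236,  0.00135275, -1.33345751])}
```

```bash
python3 -m crank '[[[-0.03,-0.22,-0.25],[-1.1,0,0]],[[-0.03,-0.22,-0.25],[-1.1,0,0]],[[-0.03,-0.22,-0.25],[-1.1,0,0]],[[-0.03,-0.22,-0.25],[-1.1,0,0]],[[-0.03,-0.22,-0.25],[-1.1,0,0]],[[-0.03,-0.22,-0.25],[-1.1,0,0]],[[-0.03,-0.22,-0.25],[-1.1,0,0]],[[-0.03,-0.22,-0.25],[-1.1,0,0]],[[-0.03,-0.22,-0.25],[-1.1,0,0]],[[-0.03,-0.22,-0.25],[-1.1,0,0]]]' 150
cat >> h.py <<'E'
def to(pos,phi_deg):
    s=env.sense(); M=R.from_euler('xyz',s['tcp_rot']).as_matrix()
    f=np.radians(phi_deg); x=np.array([0,0,-1.]); y=np.array([np.cos(f),np.sin(f),0]); T=np.c_[x,y,np.cross(x,y)]
    print('t',s['t'],'pos',s['eef_pos'].round(4),'phi',np.degrees(np.arctan2(M[1,1],M[0,1])).round(2),'F',s['force'].round(2),'Tq',s['ft_torque'].round(3),'open',round(s['opening'],4))
    print('shift',(M.T@(np.array(pos)-s['eef_pos'])).round(4),'rot',R.from_matrix(M.T@T).as_rotvec().round(4))
E
python3 -c "
from h import *
to([.5117,.0398,.26],38.5)"
```

```text
t: 1.83
eef_pos: [0.3158, -0.236, 0.2572]
tcp_rot: [0.914, 1.57, -0.882]
force: [-0.4, -0.7, -0.6]
opening: 0.0378
t 1.8333 pos [ 0.3158 -0.236   0.2572] phi -12.9 F [-0.36 -0.65 -0.57] Tq [-0.082 -0.065 -0.058] open 0.0378
shift [-0.0029  0.1294 -0.3126] rot [-8.97e-01  1.20e-03 -6.00e-04]
```

```bash
python3 -m crank '[[[-0.003,0.129,-0.313],[-0.897,0,0]],[[-0.003,0.129,-0.313],[-0.897,0,0]],[[-0.003,0.129,-0.313],[-0.897,0,0]],[[-0.003,0.129,-0.313],[-0.897,0,0]],[[-0.003,0.129,-0.313],[-0.897,0,0]],[[-0.003,0.129,-0.313],[-0.897,0,0]],[[-0.003,0.129,-0.313],[-0.897,0,0]],[[-0.003,0.129,-0.313],[-0.897,0,0]],[[-0.003,0.129,-0.313],[-0.897,0,0]],[[-0.003,0.129,-0.313],[-0.897,0,0]]]'
python3 -c "
from h import *
to([.5117,.0398,.19],38.5)
cv2.imwrite('pics/w1.png',optics.camera('wrist'));print(proj('wrist',[[.5117,.0398,z] for z in (.09,.13,.15)]),optics.camera_info('wrist'))"
```

```text
t: 2.67
eef_pos: [0.5125, 0.0409, 0.2592]
tcp_rot: [-0.72, 1.57, -1.62]
force: [-0.3, -0.8, 0.4]
opening: 0.038
t 2.6667 pos [0.5125 0.0409 0.2592] phi 38.43 F [-0.25 -0.77  0.38] Tq [-0.059 -0.188 -0.021] open 0.038
shift [ 0.0692 -0.0013  0.0004] rot [-0.0013  0.0008  0.0007]
[[314.51266781 224.43346698]
 [314.49389557 236.24276981]
 [314.48257539 243.36410015]] {'camera_matrix': array([[367.38161272,   0.        , 313.88768514],
       [  0.        , 367.38161272, 245.62337321],
       [  0.        ,   0.        ,   1.        ]]), 'xyz': array([0.46192844, 0.10271763, 0.41649626]), 'attitude': array([-0.2985523 ,  0.00200586,  0.67031122])}
```

View pics/w1.png

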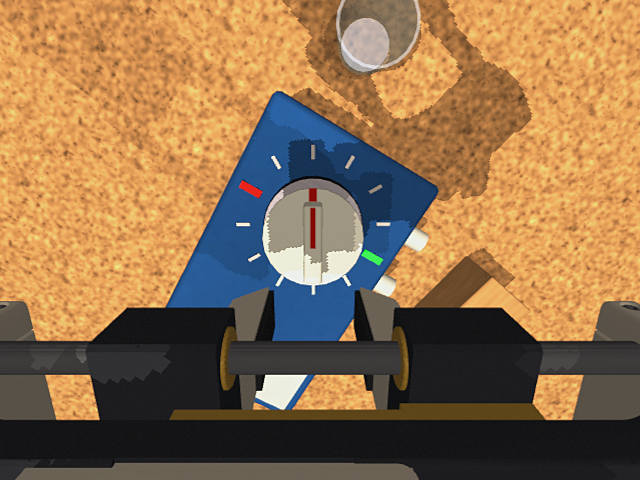

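```bash
python3 -m crank '[[[0.03,-0.0013,0.0004],[-0.001,0,0]],[[0.06,-0.0013,0.0004],[-0.001,0,0]],[[0.09,-0.0013,0.0004],[-0.001,0,0]],[[0.109,-0.0013,0.0004],[-0.001,0,0]],[[0.109,-0.0013,0.0004],[-0.001,0,0]],[[0.109,-0.0013,0.0004],[-0.001,0,0]]]'
python3 -c "
from h import *
to([.5117,.0398,.145],38.5)
cv2.imwrite('pics/w2.png',optics.camera('wrist'));cv2.imwrite('pics/s2.png',cv2.resize(optics.camera('scene')[120:300,180:380],None,fx=4,fy=3.3))"
```

```text
t: 3.22
eef_pos: [0.5099, 0.0364, 0.1503]
tcp_rot: [-1.61, 1.568, -2.514]
force: [0.6, -0.0, 0.7]
opening: 0.038
t 3.2167 pos [0.5099 0.0364 0.1503] phi 38.21 F [ 0.55 -0.02  0.72] Tq [ 0.005 -0.212 -0.039] open 0.038
shift [ 0.0053  0.0035 -0.0016] rot [-0.005  -0.0001  0.0031]
```

View pics/w2.png

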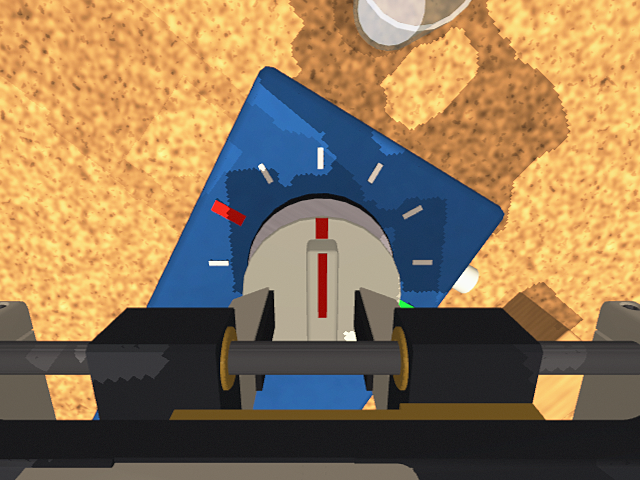

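View pics/s2.png

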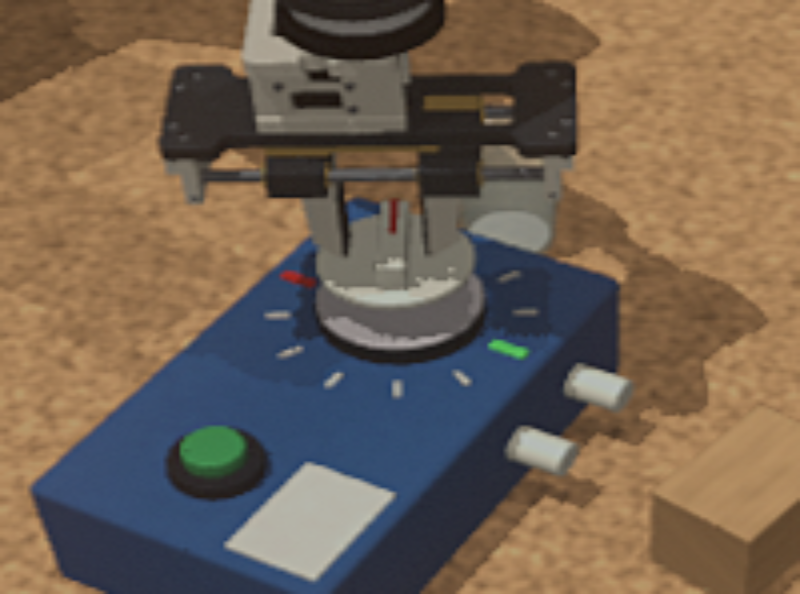

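```bash
python3 -m crank '[[[0,0.0035,-0.0016],[-0.005,0,0.003]],[[0,0.0035,-0.0016],[-0.005,0,0.003]],[[0,0.0035,-0.0016],[-0.005,0,0.003]]]'
python3 -c "
from h import *
to([.5117,.0398,.145],38.5)"
```

```text
t: 3.57
eef_pos: [0.5138, 0.0405, 0.1532]
tcp_rot: [0.847, 1.564, -0.05]
force: [0.0, -0.0, -0.3]
opening: 0.0376
t 3.5667 pos [0.5138 0.0405 0.1532] phi 38.59 F [ 0.01 -0.03 -0.31] Tq [ 0.072 -0.154 -0.031] open 0.0376
shift [ 0.0082 -0.0021 -0.0009] rot [ 0.0015  0.0044 -0.005 ]
```

```bash
python3 -m crank '[[[0.003,-0.002,-0.001],[0,0.004,-0.005]],[[0.003,-0.002,-0.001],[0,0.004,-0.005]],[[0.003,-0.002,-0.001],[0,0.004,-0.005]],[[0.003,-0.002,-0.001],[0,0.004,-0.005]],[[0.003,-0.002,-0.001],[0,0.004,-0.005]],[[0.003,-0.002,-0.001],[0,0.004,-0.005]]]'
python3 -c "
from h import *
for i in range(3):
  to([.5117,.0398,.145],38.5); optics.camera('scene')"
```

```text
t: 4.07
eef_pos: [0.5117, 0.04, 0.1501]
tcp_rot: [-0.247, 1.57, -1.145]
force: [-1.0, 0.1, -0.1]
opening: 0.0376
t 4.0667 pos [0.5117 0.04   0.1501] phi 38.58 F [-0.95  0.15 -0.12] Tq [ 0.025 -0.165  0.004] open 0.0376
shift [ 0.0051 -0.0001  0.0002] rot [0.0015 0.0004 0.0001]
t 4.1167 pos [0.5117 0.04   0.1502] phi 38.58 F [-0.38 -0.47 -0.69] Tq [-0.038 -0.159  0.024] open 0.0379
shift [ 0.0052 -0.0001  0.0002] rot [0.0014 0.0004 0.    ]
t 4.1667 pos [0.5117 0.04   0.1502] phi 38.58 F [-0.2  -0.43  0.69] Tq [ 0.005 -0.197  0.051] open 0.0378
shift [ 0.0052 -0.0001  0.0002] rot [0.0014 0.0004 0.    ]
```

```bash
cat > st.py <<'E'
from h import *
import sys
z=float(sys.argv[1]); phi=float(sys.argv[2])
F=[]
for i in range(3):
    optics.camera('scene'); F.append(env.sense()['force'])
to([.5117,.0398,z],phi); print('Fmean',np.mean(F,0).round(2))
E
python3 -m crank '[[[0.002,0,0],[0.001,0,0]],[[0.003,0,0],[0.001,0,0]],[[0.004,0,0],[0.001,0,0]],[[0.005,0,0],[0.001,0,0]],[[0.005,0,0],[0.001,0,0]],[[0.005,0,0],[0.001,0,0]]]'
python3 st.py .140 38.5
```

```text
t: 4.72
eef_pos: [0.5116, 0.04, 0.1451]
tcp_rot: [-0.63, 1.57, -1.528]
force: [-0.6, 0.5, -0.7]
opening: 0.0379
t 4.8667 pos [0.5117 0.04   0.1452] phi 38.52 F [ 0.67  0.67 -0.49] Tq [ 0.042 -0.131 -0.045] open 0.0379
shift [ 0.0052 -0.0001  0.0001] rot [ 0.0004  0.0005 -0.    ]
Fmean [ 0.45  0.4  -0.25]
```

```bash
python3 -m crank '[[[0.001,0,0],[0,0,0]],[[0.002,0,0],[0,0,0]],[[0.003,0,0],[0,0,0]],[[0.004,0,0],[0,0,0]],[[0.004,0,0],[0,0,0]]]'
python3 st.py .140 38.5
python3 -m crank '[[[0.001,0,0],[0,0,0]],[[0.002,0,0],[0,0,0]],[[0.002,0,0],[0,0,0]]]'
python3 st.py .140 38.5
```

```text
t: 5.28
eef_pos: [0.5116, 0.04, 0.1409]
tcp_rot: [-1.071, 1.57, -1.969]
force: [-0.1, -0.4, 0.1]
opening: 0.0376
t 5.4333 pos [0.5117 0.04   0.1412] phi 38.52 F [-0.41 -0.36 -0.24] Tq [-0.002 -0.149  0.037] open 0.0376
shift [ 0.0012 -0.0001  0.0001] rot [ 0.0004  0.0004 -0.    ]
Fmean [ 0.04 -0.   -0.03]
t: 5.68
eef_pos: [0.5118, 0.04, 0.1391]
tcp_rot: [0.181, 1.57, -0.718]
force: [-0.6, -0.3, -0.4]
opening: 0.0376
t 5.8333 pos [0.5117 0.04   0.1391] phi 38.52 F [ 0.21 -0.27 -0.04] Tq [-0.021 -0.164 -0.056] open 0.0378
shift [-0.0009 -0.0001  0.0001] rot [0.0004 0.0003 0.0001]
Fmean [0.42 0.15 0.1 ]
```

```bash
python3 -m crank '[[[0.001,0,0],[0,0,0]],[[0.002,0,0],[0,0,0]],[[0.002,0,0],[0,0,0]]]'
python3 st.py .135 38.5
python3 -m crank '[[[0.001,0,0],[0,0,0]],[[0.002,0,0],[0,0,0]],[[0.002,0,0],[0,0,0]]]'
python3 st.py .135 38.5
```

```text
t: 6.08
eef_pos: [0.5116, 0.04, 0.137]
tcp_rot: [-0.363, 1.571, -1.261]
force: [0.1, 0.3, 0.5]
opening: 0.0375
t 6.2333 pos [0.5116 0.04   0.137 ] phi 38.52 F [-0.14  0.65  0.57] Tq [ 0.049 -0.134 -0.027] open 0.0379
shift [ 0.002  -0.      0.0002] rot [0.0004 0.0002 0.0003]
Fmean [ 0.26 -0.03 -0.01]
t: 6.48
eef_pos: [0.5116, 0.04, 0.1349]
tcp_rot: [-1.365, 1.57, -2.263]
force: [0.5, 0.0, -0.1]
opening: 0.0379
t 6.6333 pos [0.5115 0.04   0.1349] phi 38.53 F [ 0.71 -0.36  0.28] Tq [ 0.081 -0.186  0.045] open 0.0379
shift [-0.0001  0.0001  0.0003] rot [ 0.0005 -0.      0.0006]
Fmean [ 0.22 -0.18  0.46]
```

```bash
python3 -m crank '[[[0.001,0,0],[0,0,0]],[[0.002,0,0],[0,0,0]],[[0.002,0,0],[0,0,0]]]'
python3 st.py .131 38.5
python3 -m crank '[[[0.001,0,0],[0,0,0]],[[0.002,0,0],[0,0,0]],[[0.002,0,0],[0,0,0]]]'
python3 st.py .131 38.5; python3 -c "
from h import *
cv2.imwrite('pics/s3.png',cv2.resize(optics.camera('scene')[120:300,180:380],None,fx=4,fy=3.3))"
```

```text
t: 6.88
eef_pos: [0.5115, 0.04, 0.1328]
tcp_rot: [-1.701, 1.57, -2.599]
force: [-0.2, 0.4, -0.6]
opening: 0.0377
t 7.0333 pos [0.5114 0.0399 0.1329] phi 38.53 F [-0.09 -0.16  0.3 ] Tq [ 0.066 -0.188  0.004] open 0.038
shift [0.0019 0.0001 0.0003] rot [ 0.0005 -0.0002  0.0008]
Fmean [0.06 0.14 0.21]
t: 7.28
eef_pos: [0.5114, 0.04, 0.1307]
tcp_rot: [-1.888, 1.57, -2.786]
force: [-0.6, 0.4, 0.3]
opening: 0.0377
t 7.4333 pos [0.5113 0.04   0.1308] phi 38.53 F [ 0.37 -0.61 -0.23] Tq [ 0.008 -0.161 -0.027] open 0.0379
shift [-0.0002  0.0002  0.0004] rot [ 0.0005 -0.0004  0.001 ]
Fmean [ 0.71 -0.8  -0.55]
```

View pics/s3.png

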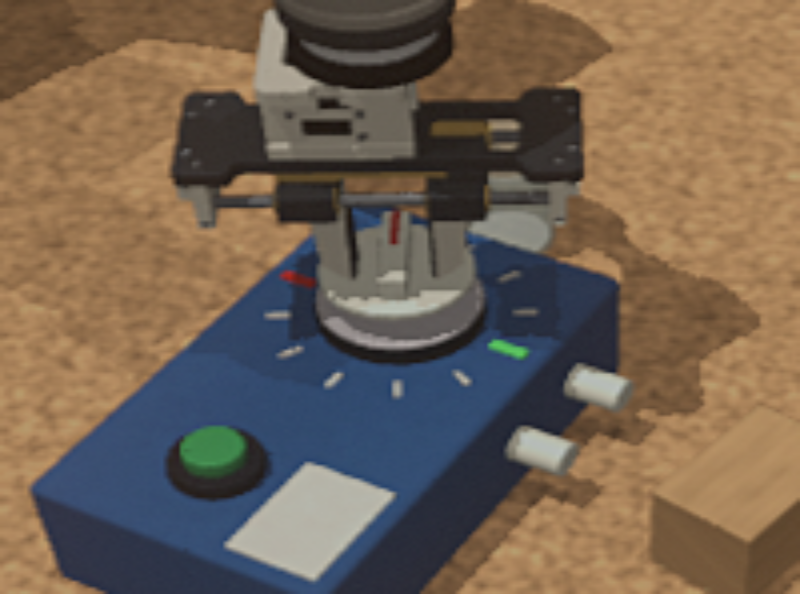

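```bash
python3 -m crank '[[[0.001,0,0],[0,0,0]],[[0.002,0,0],[0,0,0]],[[0.002,0,0],[0,0,0]]]'
python3 st.py .127 38.5
python3 -m crank '[[[0.001,0,0],[0,0,0]],[[0.002,0,0],[0,0,0]],[[0.002,0,0],[0,0,0]]]'
python3 st.py .127 38.5; python3 -c "
from h import *
cv2.imwrite('pics/s4.png',cv2.resize(optics.camera('scene')[120:300,180:380],None,fx=4,fy=3.3))"
```

```text
t: 7.73
eef_pos: [0.5113, 0.0399, 0.1286]
tcp_rot: [-1.93, 1.57, -2.828]
force: [0.2, -0.2, -1.4]
opening: 0.0374
t 7.8833 pos [0.5112 0.04   0.1287] phi 38.53 F [-0.46  0.02 -0.69] Tq [ 0.067 -0.151  0.007] open 0.0379
shift [0.0017 0.0003 0.0004] rot [ 0.0005 -0.0005  0.0012]
Fmean [-0.06  0.09 -0.25]
t: 8.13
eef_pos: [0.5114, 0.04, 0.1268]
tcp_rot: [-1.867, 1.57, -2.765]
force: [-0.0, 0.3, 2.8]
opening: 0.0381
t 8.2833 pos [0.5113 0.04   0.1268] phi 38.53 F [-0.52 -0.05  2.14] Tq [ 0.114 -0.208 -0.031] open 0.0376
shift [-0.0002  0.0002  0.0003] rot [ 0.0005 -0.0003  0.0009]
Fmean [-0.05  0.05  2.29]
```

View pics/s4.png

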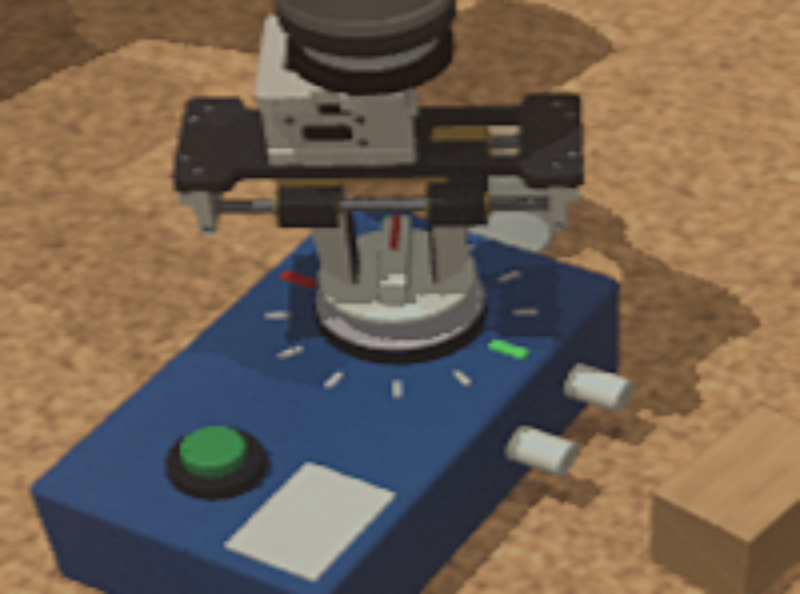

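```bash
python3 -m crank '[[[0,0,0],[0,0,0]],[[0,0,0],[0,0,0]],[[0,0,0],[0,0,0]],[[0,0,0],[0,0,0]],[[0,0,0],[0,0,0]],[[0,0,0],[0,0,0]],[[0,0,0],[0,0,0]]]' 255
python3 st.py .125 38.5
```

```text
t: 8.92
eef_pos: [0.5115, 0.04, 0.1269]
tcp_rot: [-1.591, 1.57, -2.489]
force: [1.5, 1.0, 2.7]
opening: 0.0139
t 9.0667 pos [0.5115 0.04   0.1269] phi 38.53 F [0.94 0.62 3.22] Tq [ 0.242 -0.526  0.014] open 0.0136
shift [0.0019 0.     0.0002] rot [ 0.0005 -0.      0.0005]
Fmean [1.18 0.7  2.94]
```

```bash
python3 -m crank '[[[0.001,0,0],[0,0,0]],[[0.002,0,0],[0,0,0]],[[0.002,0,0],[0,0,0]]]'
python3 st.py .123 38.5
python3 -m crank '[[[0.001,0,0],[0,0,0]],[[0.002,0,0],[0,0,0]],[[0.002,0,0],[0,0,0]]]'
python3 st.py .123 38.5
```

```text
t: 9.32
eef_pos: [0.5116, 0.0399, 0.1252]
tcp_rot: [-0.731, 1.57, -1.63]
force: [0.4, 1.2, 5.7]
opening: 0.0136
t 9.4667 pos [0.5116 0.04   0.1252] phi 38.53 F [0.36 0.3  4.26] Tq [ 0.237 -0.365  0.046] open 0.0139
shift [ 0.0022 -0.      0.0002] rot [0.0005 0.0002 0.0003]
Fmean [0.45 1.18 4.73]
t: 9.72
eef_pos: [0.5116, 0.04, 0.1237]
tcp_rot: [0.039, 1.57, -0.86]
force: [-0.1, -0.0, 7.2]
opening: 0.0135
t 9.8667 pos [0.5117 0.04   0.1237] phi 38.53 F [-0.13  0.69  7.5 ] Tq [ 0.184 -0.172  0.069] open 0.0136
shift [ 0.0007 -0.0001  0.0001] rot [ 0.0005  0.0006 -0.0001]
Fmean [0.07 0.31 7.57]
```

```bash
python3 -m crank '[[[0.001,0,0],[0,0,0]],[[0.002,0,0],[0,0,0]],[[0.0025,0,0],[0,0,0]],[[0.0025,0,0],[0,0,0]]]'
python3 st.py .1203 38.5
python3 -m crank '[[[0.001,0,0],[0,0,0]],[[0.0015,0,0],[0,0,0]],[[0.0015,0,0],[0,0,0]]]'
python3 st.py .1203 38.5
```

```text
t: 10.2
eef_pos: [0.5117, 0.0399, 0.1222]
tcp_rot: [0.484, 1.57, -0.414]
force: [-1.4, 1.1, 11.0]
opening: 0.0137
t 10.35 pos [0.5117 0.04   0.1222] phi 38.53 F [-0.86  1.32 11.98] Tq [0.231 0.111 0.055] open 0.0136
shift [ 0.0019 -0.0001  0.0001] rot [ 0.0006  0.0011 -0.0005]
Fmean [-1.3   0.98 10.88]
t: 10.6
eef_pos: [0.5117, 0.04, 0.1217]
tcp_rot: [0.55, 1.569, -0.348]
force: [-2.0, 0.5, 11.4]
opening: 0.0136
t 10.75 pos [0.5118 0.0399 0.1217] phi 38.54 F [-1.7   0.66 11.07] Tq [0.225 0.265 0.035] open 0.0134
shift [ 0.0014 -0.0001  0.0001] rot [ 0.0006  0.0016 -0.001 ]
Fmean [-1.55  0.52 11.98]
```

```bash
python3 -m crank '[[[0.001,0,0],[0,0,0]],[[0.0017,0,0],[0,0,0]],[[0.0017,0,0],[0,0,0]]]'
python3 st.py .1211 38.5
python3 -m crank '[[[0.001,0,0],[0.03,0.001,-0.001]],[[0.0012,0,0],[0.1,0.001,-0.001]],[[0.0012,0,0],[0.17,0.001,-0.001]],[[0.0012,0,0],[0.24,0.001,-0.001]],[[0.0012,0,0],[0.24,0.001,-0.001]]]'
python3 st.py .1211 8.5
```

```text
t: 11.0
eef_pos: [0.5117, 0.0399, 0.1211]
tcp_rot: [0.575, 1.568, -0.323]
force: [-0.9, 1.2, 12.2]
opening: 0.0139
t 11.15 pos [0.5117 0.0399 0.1211] phi 38.55 F [-1.99  0.85 11.52] Tq [ 0.237  0.277 -0.064] open 0.014
shift [ 0.     -0.0001  0.0001] rot [ 0.0008  0.0021 -0.0014]
Fmean [-1.92  1.23 12.12]
t: 11.57
eef_pos: [0.5118, 0.0399, 0.121]
tcp_rot: [0.744, 1.569, -0.398]
force: [-2.5, 0.9, 12.6]
opening: 0.014
t 11.7167 pos [0.5118 0.0399 0.1211] phi 24.79 F [-1.89 -0.28 12.65] Tq [ 0.199  0.332 -0.041] open 0.0138
shift [-0.     -0.0001  0.0001] rot [ 0.2843  0.0011 -0.0015]
Fmean [-1.6   0.13 12.69]
```

```bash
python3 -m crank '[[[0.0012,0,0],[0.07,0.001,-0.001]],[[0.0012,0,0],[0.14,0.001,-0.001]],[[0.0012,0,0],[0.21,0.001,-0.001]],[[0.0012,0,0],[0.284,0.001,-0.001]],[[0.0012,0,0],[0.284,0.001,-0.001]],[[0.0012,0,0],[0.284,0.001,-0.001]]]'
python3 st.py .1211 8.5
python3 -c "
from h import *
cv2.imwrite('pics/w5.png',optics.camera('wrist'))"
```

```text
t: 12.22
eef_pos: [0.5118, 0.0399, 0.121]
tcp_rot: [1.29, 1.57, -0.132]
force: [-1.6, 0.9, 12.8]
opening: 0.0137
t 12.3667 pos [0.5118 0.0399 0.121 ] phi 8.52 F [-1.74  1.02 13.4 ] Tq [ 0.139  0.377 -0.005] open 0.0137
shift [-0.0001 -0.0001  0.0001] rot [ 0.0004  0.0003 -0.0012]
Fmean [-1.94  1.03 13.26]
```

View pics/w5.png

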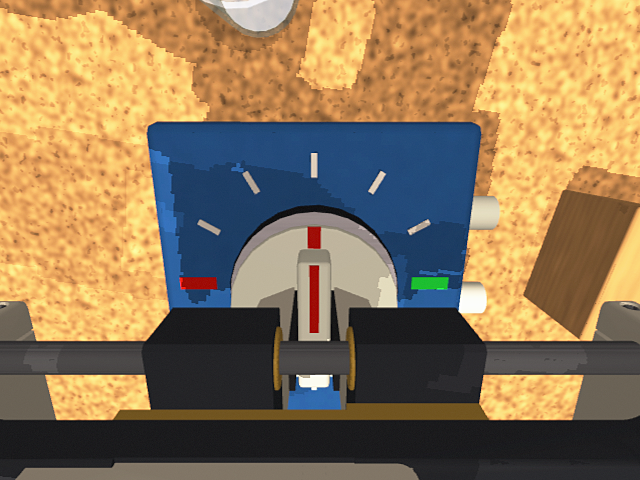

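The wrist view shows the pointer's red line at column 314, under the tick at (314,165). Red (198,283) and green (430,283) lie symmetrically either side, so this is position 3 and one click is counted.

```bash
python3 -m crank '[[[0.0011,0,0],[0.07,0,-0.001]],[[0.0011,0,0],[0.15,0,-0.001]],[[0.0011,0,0],[0.23,0,-0.001]],[[0.0011,0,0],[0.31,0,-0.001]],[[0.0011,0,0],[0.39,0,-0.001]],[[0.0011,0,0],[0.46,0,-0.001]],[[0.0011,0,0],[0.524,0,-0.001]],[[0.0011,0,0],[0.524,0,-0.001]],[[0.0011,0,0],[0.524,0,-0.001]]]'
python3 st.py .1211 -21.5
```

```text
t: 13.17
eef_pos: [0.5117, 0.0399, 0.121]
tcp_rot: [1.844, 1.57, -0.102]
force: [-2.3, 0.6, 12.9]
opening: 0.0135
t 13.3167 pos [0.5117 0.0399 0.121 ] phi -21.49 F [-1.89  0.79 12.16] Tq [ 0.163  0.418 -0.034] open 0.0135
shift [-0.0001  0.0001  0.0001] rot [ 0.0002 -0.0002 -0.0007]
Fmean [-1.73  0.7  12.86]
```

```bash
python3 -m crank '[[[0.0011,0,0],[0.07,0,-0.001]],[[0.0011,0,0],[0.15,0,-0.001]],[[0.0011,0,0],[0.23,0,-0.001]],[[0.0011,0,0],[0.31,0,-0.001]],[[0.0011,0,0],[0.39,0,-0.001]],[[0.0011,0,0],[0.46,0,-0.001]],[[0.0011,0,0],[0.524,0,-0.001]],[[0.0011,0,0],[0.524,0,-0.001]],[[0.0011,0,0],[0.524,0,-0.001]]]'
python3 st.py .1211 -51.5
```

```text
t: 14.07
eef_pos: [0.5117, 0.04, 0.1211]
tcp_rot: [3.125, 1.57, 0.655]
force: [-1.7, 1.0, 11.6]
opening: 0.0139
t 14.2167 pos [0.5117 0.04   0.1211] phi -51.51 F [-2.36  1.45 13.06] Tq [ 0.241  0.421 -0.046] open 0.0137
shift [-0.      0.0001  0.0001] rot [-0.0002 -0.0007  0.    ]
Fmean [-2.23  0.61 12.63]
```

```bash
python3 -m crank '[[[0.0011,0,0],[0.07,0,0]],[[0.0011,0,0],[0.15,0,0]],[[0.0011,0,0],[0.23,0,0]],[[0.0011,0,0],[0.31,0,0]],[[0.0011,0,0],[0.39,0,0]],[[0.0011,0,0],[0.46,0,0]],[[0.0011,0,0],[0.523,0,0]],[[0.0011,0,0],[0.523,0,0]],[[0.0011,0,0],[0.523,0,0]]]'
python3 st.py .1211 -81.5
python3 -c "
from h import *
cv2.imwrite('pics/w6.png',optics.camera('wrist'))"
```

```text
t: 14.97
eef_pos: [0.5117, 0.04, 0.1211]
tcp_rot: [-2.989, 1.57, 0.301]
force: [-1.0, 0.3, 11.7]
opening: 0.0136
t 15.1167 pos [0.5117 0.04   0.1211] phi -81.48 F [-2.34  0.89 13.79] Tq [0.314 0.395 0.034] open 0.0138
shift [ 0.      0.0002 -0.    ] rot [ 0.0004 -0.0013  0.0002]
Fmean [-2.17  0.96 13.03]
```

View pics/w6.png

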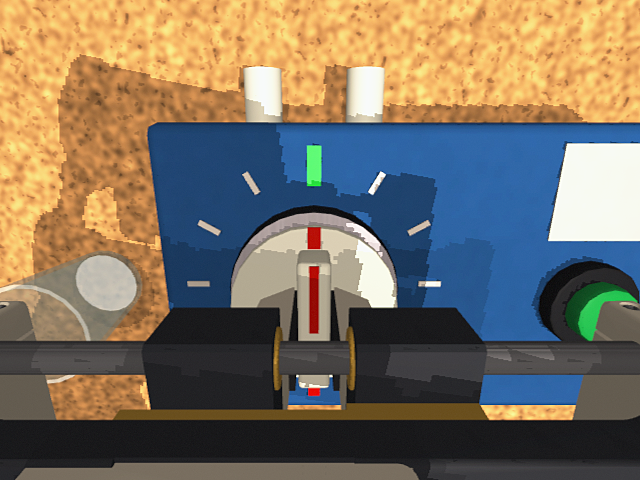

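The pointer's red line (column 314) is in line with the green tick at (314,165), so the dial is at position 6. Next I ease the press off, still gripping.

```bash
python3 -m crank '[[[0,0,0],[0,0,0]],[[-0.001,0,0],[0,0,0]],[[-0.002,0,0],[0,0,0]],[[-0.003,0,0],[0,0,0]],[[-0.004,0,0],[0,0,0]],[[-0.005,0,0],[0,0,0]],[[-0.005,0,0],[0,0,0]]]'
python3 st.py .127 -81.5
```

```text
t: 15.75
eef_pos: [0.5115, 0.04, 0.1263]
tcp_rot: [-2.91, 1.57, 0.38]
force: [0.2, 0.7, 5.7]
opening: 0.0138
t 15.9 pos [0.5115 0.04   0.1263] phi -81.47 F [0.03 1.3  6.2 ] Tq [0.287 0.089 0.028] open 0.014
shift [-0.0007  0.0002 -0.0002] rot [ 0.0004 -0.001   0.0002]
Fmean [-0.57  1.05  6.64]
```

```bash
python3 -m crank '[[[-0.001,0,0],[0,0,0]],[[-0.002,0,0],[0,0,0]],[[-0.002,0,0],[0,0,0]]]'
python3 st.py .127 -81.5
python3 -m crank '[[[-0.001,0,0],[0,0,0]],[[-0.002,0,0],[0,0,0]],[[-0.002,0,0],[0,0,0]]]'
python3 st.py .127 -81.5
```

```text
t: 16.15
eef_pos: [0.5113, 0.04, 0.1279]
tcp_rot: [-2.16, 1.57, 1.13]
force: [0.1, 1.4, -0.1]
opening: 0.014
t 16.3 pos [0.5113 0.04   0.1279] phi -81.47 F [ 1.4   0.83 -0.92] Tq [ 0.247 -0.197  0.014] open 0.0139
shift [ 0.0009  0.0003 -0.0004] rot [ 0.0004 -0.0003  0.0004]
Fmean [ 1.36  1.08 -0.93]
t: 16.55
eef_pos: [0.5113, 0.04, 0.13]
tcp_rot: [-1.798, 1.57, 1.492]
force: [1.9, 1.3, -0.4]
opening: 0.0137
t 16.7 pos [0.5113 0.04   0.1299] phi -81.48 F [ 1.59  0.9  -0.09] Tq [ 0.224 -0.33  -0.005] open 0.0135
shift [ 0.0029  0.0003 -0.0004] rot [ 0.0004 -0.0002  0.0004]
Fmean [ 1.31  0.98 -1.18]
```

Force has gone to about zero, so the dial is up and locked. I open the fingers and retreat.

```bash
python3 -m crank '[[[0,0,0],[0,0,0]],[[0,0,0],[0,0,0]],[[0,0,0],[0,0,0]],[[0,0,0],[0,0,0]],[[0,0,0],[0,0,0]],[[0,0,0],[0,0,0]]]' 150
python3 -m crank '[[[-0.02,0,0],[0,0,0]],[[-0.05,0,0],[0,0,0]],[[-0.08,0,0],[0,0,0]],[[-0.11,0,0],[0,0,0]],[[-0.11,0,0],[0,0,0]],[[-0.11,0,0],[0,0,0]],[[-0.11,0,0],[0,0,0]]]' 150
python3 st.py .21 -81.5
python3 -c "
from h import *
cv2.imwrite('pics/w7.png',optics.camera('wrist'))
to([.5243,-.1094,.21],8.5)"
```

```text
t: 17.2
eef_pos: [0.5112, 0.04, 0.13]
tcp_rot: [-1.81, 1.57, 1.481]
force: [0.5, -0.4, -0.3]
opening: 0.0377
t: 17.78
eef_pos: [0.5107, 0.0399, 0.2393]
tcp_rot: [-0.527, 1.57, 2.763]
force: [-1.1, -0.6, 0.1]
opening: 0.0377
t 17.9333 pos [0.5105 0.04   0.2385] phi -81.48 F [-0.34  1.08  0.01] Tq [ 0.013 -0.024  0.04 ] open 0.038
shift [ 0.0285  0.0004 -0.0013] rot [0.0004 0.0027 0.001 ]
Fmean [-0.3   0.27 -0.14]
t 17.9833 pos [0.5106 0.04   0.2387] phi -81.47 F [ 0.17  0.9  -0.41] Tq [ 0.037 -0.034  0.008] open 0.0378
shift [0.0286 0.1498 0.0085] rot [-1.5703e+00  1.2000e-03  2.6000e-03]
```

View pics/w7.png

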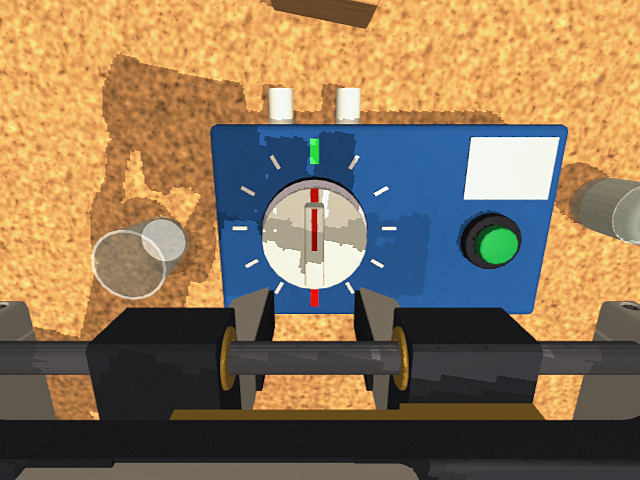

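```bash
python3 -c "
from h import *
print(onz('wrist',(499,245),.112))"
python3 -m crank '[[[0,0.15,0.0085],[-1.0,0,0]],[[0,0.15,0.0085],[-1.0,0,0]],[[0,0.15,0.0085],[-1.0,0,0]],[[0,0.15,0.0085],[-1.0,0,0]],[[0,0.15,0.0085],[-1.0,0,0]],[[0,0.15,0.0085],[-1.0,0,0]],[[0,0.15,0.0085],[-1.0,0,0]],[[0,0.15,0.0085],[-1.0,0,0]],[[0,0.15,0.0085],[-1.0,0,0]],[[0,0.15,0.0085],[-1.0,0,0]]]' 255
python3 -c "
from h import *
to([.5243,-.1094,.14],8.5)"
```

```text
[ 0.52515572 -0.10850874  0.112     ]
t: 18.82
eef_pos: [0.5241, -0.1096, 0.2377]
tcp_rot: [-1.411, 1.566, 2.881]
force: [0.2, -0.8, -0.9]
opening: 0.0005
t 18.8167 pos [ 0.5241 -0.1096  0.2377] phi -24.1 F [ 0.24 -0.77 -0.9 ] Tq [-0.059 -0.085  0.018] open 0.0005
shift [ 0.0977  0.0005 -0.0003] rot [-5.69e-01 -5.00e-04  4.30e-03]
```

```bash
python3 -m crank '[[[0,0,0],[-0.11,0,0.004]],[[0,0,0],[-0.23,0,0.004]],[[0,0,0],[-0.35,0,0.004]],[[0.02,0,0],[-0.46,0,0.004]],[[0.045,0,0],[-0.57,0,0.004]],[[0.07,0,0],[-0.57,0,0.004]],[[0.09,0,0],[-0.57,0,0.004]],[[0.1,0,0],[-0.57,0,0.004]],[[0.1,0,0],[-0.57,0,0.004]],[[0.1,0,0],[-0.57,0,0.004]]]'
python3 -m crank '[[[0,0,0],[0,0,0]],[[0,0,0],[0,0,0]],[[0,0,0],[0,0,0]]]'
python3 st.py .12 8.5
python3 -c "
from h import *
to([.5245,-.1092,.12],8.5)
cv2.imwrite('pics/s8.png',cv2.resize(optics.camera('scene')[120:340,150:370],None,fx=3,fy=2.7))"
```

```text
t: 19.65
eef_pos: [0.5239, -0.1095, 0.1378]
tcp_rot: [-2.55, 1.57, 2.311]
force: [0.1, -1.0, 0.8]
opening: 0.0005
t: 19.9
eef_pos: [0.5245, -0.1098, 0.139]
tcp_rot: [1.425, 1.569, 0.003]
force: [-0.7, 0.6, -0.2]
opening: 0.0004
t 20.05 pos [ 0.5241 -0.1096  0.1384] phi 8.51 F [-0.23 -0.4  -0.04] Tq [-0.015 -0.146  0.003] open 0.0002
shift [ 0.0184  0.0098 -0.1496] rot [ 0.0001 -0.0003 -0.0004]
Fmean [-0.19 -0.16 -0.41]
t 20.05 pos [ 0.5241 -0.1096  0.1384] phi 8.51 F [-0.23 -0.4  -0.04] Tq [-0.015 -0.146  0.003] open 0.0002
shift [ 0.0184  0.0004 -0.0004] rot [ 0.0001 -0.0003 -0.0004]
```

View pics/s8.png

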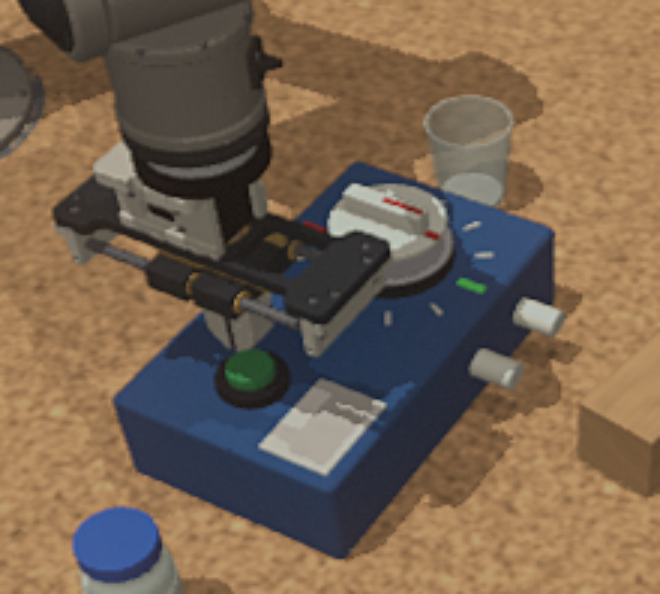

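```bash
python3 -m crank '[[[0.008,0,0],[0,0,0]],[[0.016,0,0],[0,0,0]],[[0.022,0,0],[0,0,0]],[[0.022,0,0],[0,0,0]],[[0.022,0,0],[0,0,0]],[[0.022,0,0],[0,0,0]]]'
python3 st.py .112 8.5
python3 -m crank '[[[0.001,0,0],[0,0,0]],[[0.002,0,0],[0,0,0]],[[0.003,0,0],[0,0,0]],[[0.004,0,0],[0,0,0]],[[0.005,0,0],[0,0,0]],[[0.006,0,0],[0,0,0]],[[0.006,0,0],[0,0,0]]]'
python3 st.py .106 8.5
```

```text
t: 20.6
eef_pos: [0.5241, -0.1096, 0.1161]
tcp_rot: [-2.979, 1.57, 1.882]
force: [-0.6, -0.4, 1.1]
opening: -0.0
t 20.75 pos [ 0.5242 -0.1097  0.1165] phi 8.5 F [-0.37 -0.58 -0.  ] Tq [-0.03  -0.124 -0.005] open 0.0006
shift [ 0.0045  0.0097 -0.1497] rot [ 0.     -0.0002 -0.0006]
Fmean [ 0.05 -0.29 -0.36]
t: 21.33
eef_pos: [0.5243, -0.1097, 0.1105]
tcp_rot: [1.877, 1.57, 0.455]
force: [0.2, 0.4, 2.1]
opening: 0.0005
t 21.4833 pos [ 0.5242 -0.1097  0.1106] phi 8.5 F [-0.4  0.4  1.7] Tq [-0.025 -0.022 -0.008] open 0.0004
shift [ 0.0046  0.0097 -0.1497] rot [ 0.     -0.0002 -0.0007]
Fmean [-0.81  0.22  2.18]
```

```bash
python3 -m crank '[[[0.001,0,0],[0,0,0]],[[0.002,0,0],[0,0,0]],[[0.003,0,0],[0,0,0]],[[0.004,0,0],[0,0,0]],[[0.004,0,0],[0,0,0]]]'
python3 st.py .106 8.5
python3 -m crank '[[[0.001,0,0],[0,0,0]],[[0.0015,0,0],[0,0,0]],[[0.0015,0,0],[0,0,0]]]'
python3 st.py .106 8.5
```

```text
t: 21.9
eef_pos: [0.5243, -0.1097, 0.1066]
tcp_rot: [1.771, 1.57, 0.349]
force: [-1.3, 0.1, 4.7]
opening: 0.0002
t 22.05 pos [ 0.5243 -0.1097  0.1067] phi 8.51 F [-0.88  0.2   4.01] Tq [ 0.039  0.157 -0.031] open 0.0002
shift [ 0.0007  0.0097 -0.1497] rot [ 0.0001 -0.0001 -0.0008]
Fmean [-1.33  0.77  4.35]
t: 22.3
eef_pos: [0.5243, -0.1097, 0.1061]
tcp_rot: [1.405, 1.57, -0.018]
force: [-3.3, 0.8, 11.1]
opening: 0.0003
t 22.45 pos [ 0.5243 -0.1097  0.1061] phi 8.51 F [-3.79  1.07 11.76] Tq [0.177 0.544 0.001] open 0.0004
shift [ 1.000e-04  9.600e-03 -1.497e-01] rot [ 0.0002  0.0002 -0.0013]
Fmean [-3.51  1.31 11.22]
```

Fully down: the button is rigid at z = 0.106 with 11 N. I let go and retreat.

```bash
python3 -m crank '[[[-0.005,0,0],[0,0,0]],[[-0.015,0,0],[0,0,0]],[[-0.04,0,0],[0,0,0]],[[-0.07,0,0],[0,0,0]],[[-0.1,0,0],[0,0,0]],[[-0.13,0,0],[0,0,0]],[[-0.13,0,0],[0,0,0]],[[-0.13,0,0],[0,0,0]]]'
python3 -m crank '[[[0,0,0.03],[0,0,0]],[[0,0,0.06],[0,0,0]],[[0,0,0.09],[0,0,0]],[[0,0,0.11],[0,0,0]],[[0,0,0.11],[0,0,0]],[[0,0,0.11],[0,0,0]],[[0,0,0.11],[0,0,0]]]'
python3 -c "
from h import *
to([.5243,-.1094,.12],8.5)
cv2.imwrite('pics/s9.png',cv2.resize(optics.camera('scene')[100:380,120:420],None,fx=2.6,fy=2.1))
cv2.imwrite('pics/t9.png',cv2.resize(optics.camera('top')[180:350,200:470],None,fx=2.9,fy=2.9))
for t in('beaker','sample','cartridge_box'): print(t,optics.tip_of('top',t)[:1])"
```

```text
t: 23.12
eef_pos: [0.5249, -0.11, 0.2379]
tcp_rot: [1.151, 1.565, -0.271]
force: [-0.5, -0.5, -0.7]
opening: 0.0002
t: 23.7
eef_pos: [0.5407, -0.2179, 0.237]
tcp_rot: [1.508, 1.568, 0.085]
force: [-0.5, 0.0, 0.0]
opening: 0.0007
t 23.7 pos [ 0.5407 -0.2179  0.237 ] phi 8.51 F [-0.54  0.04  0.03] Tq [ 0.019 -0.165 -0.008] open 0.0007
shift [ 0.1169 -0.0005 -0.1097] rot [ 0.0002  0.0002 -0.003 ]
beaker [{'xy': [375.5, 289.3], 'score': 0.74}]
sample [{'xy': [435.3, 277.4], 'score': 0.58}]
cartridge_box [{'xy': [298.8, 212.0], 'score': 0.61}]
```

View pics/s9.png

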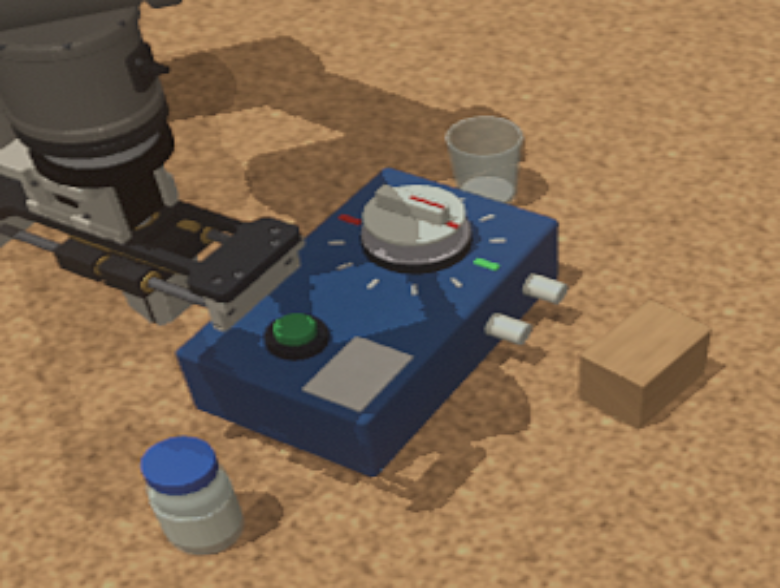

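View pics/t9.png

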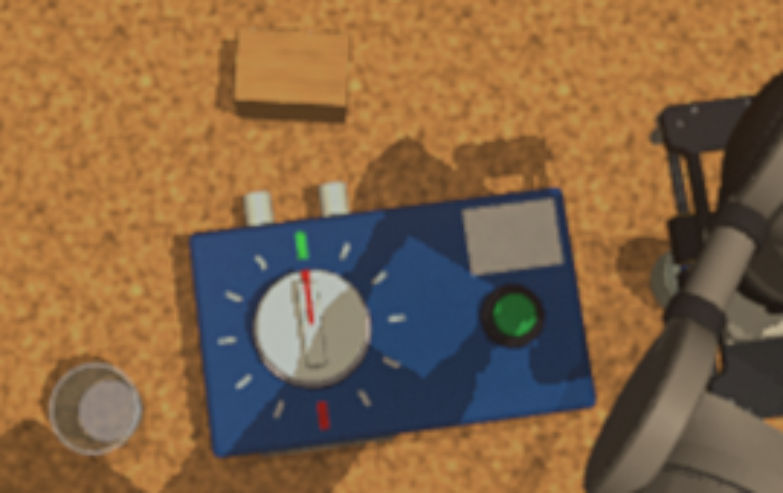

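```bash
python3 -c "
from h import *
print(order.hand_in())"
```

```text
the job is handed in; nothing more can be done
None
```

The dial is at position 6 (green tick), and the start button was pressed fully down and let go. I handed the job in at about 24 s of the 72 s.

- **Dial:** It started at position 2. I gripped the bar, pressed with 12–13 N, and turned it four clicks (120°) clockwise. I then eased off until the force was near zero, and opened the fingers. Before and after release, the pictures show the pointer in line with the green tick. I didn't test the lock by twisting it.
- **Cap height:** After release the cap stayed about 8 mm lower than at the start. I take this as the loose slide it was pushed through. The spring force had dropped to about zero, so it should be up on its spring.
- **Start button:** It moved about 6 mm down to its stop, held at 11 N, and the pictures show it free afterwards.
- **Other things:** The beaker, jar and carton look unmoved. The jar is partly hidden by the arm in the last top view but shows clearly in the scene view. In the last check the detector confused the beaker with the button, so I checked the beaker by eye.
- **Arm:** It ended clear of everything, with no contact force.

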